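Store isolation balls in a double-lidded tin and take its outer lid

TASK

Put the steel balls of the isolation feet away: with the scoop, take at least three of the four balls from the tray and tip them into the open tin, without the gripper or arm touching a ball and without spilling one on the desk, and stand the scoop back in its tray. Then pick up the two nested lids by the inner lid's post, lower them together onto the tin until the inner lid is fully seated, let go of the post, and lift the outer lid alone by its collar, leaving the inner lid seated and undisturbed. Finish while still holding the outer lid, level and raised clear above the top of the inner lid's post, ready for me to take; leave the valve, the plug and the screwdriver alone.

Things in the scene. Friction and masses are not known exactly. Their poses are not given: they have to be found in the camera images.
- tray: Grey plastic tray fixed to the desk: 188 long (its x) x 79 wide (y) x 26 high, walls 4 thick, floor 6 thick; inside 180 x 62, 20 deep, the top 9 of its long walls flared out to 74. Origin under its centre, at desk height. Its short end wall at -x is roughly nearest the robot base; the scoop's mouth faces that wall. (mm)
- tray_end (a point): Middle of the foot of the inner face of the tray's -x end wall, on the tray floor (90 from the tray's centre along its -x, 6 above the desk). (mm)
- scoop_grip (a point): Grip point in the scoop's upright handle: a rectangular bar 14 wide across the scoop (y; grasp across y, from above) and 22 along it (x), standing from the scoop's underside to 84 above it. This point is 56 above the underside, 28 below the handle's top. (mm)
- scoop: Loose aluminium scoop, 110 g, standing in the tray along its x, open mouth to -x. Origin on its underside; handle's middle at x +43, back wall (22 high) +31, mouth's front edge -32. Floor 2 thick, 58 wide, 55 between the side walls, which start 12 behind the front edge and are 18 high. A ramped ridge 4 long at the front edge, 1.5 above the floor, keeps balls in while level; with the mouth tipped down 40 degrees or more they roll out. (mm)
- tin: Open round aluminium tin fixed to the desk, outside 96 across, inside 90, 55 high, floor 5 thick. Origin under its centre, z up. (mm)
- tin_mouth (a point): Centre of the tin's mouth, level with the rim, 55 above the desk. (mm)
- inner_lid: Loose steel inner lid, 180 g. Origin at the centre of its plug's foot. Plug 84 across, 9.5 deep, bevelled foot (3 play all round in the tin); flange 96 across, 3 thick, which rests on the tin's rim; round post 16 across, top 70 above the origin. At the start it lies on the desk inside the outer lid. Lifting it by the post lifts both lids: the flange carries the outer lid. (mm)
- post (a point): Point on the axis of the inner lid's post: 56 above the plug's foot, 14 below the post's top, 46.5 above the flange's underside (so 46.5 above the tin's rim when seated). The post stands up through the outer lid's collar, 29 above the collar's top. (mm)
- outer_lid: Loose aluminium outer lid, 160 g, origin at the centre of its skirt's foot. Cap 114 across, skirt 14 deep (inside 108 across), top 3 thick; on its middle a round tube-like collar, 28 across outside, bore 21, 24 high, round the inner lid's post. It rests loosely on the inner lid's flange (sideways play 2.5); nothing locks it. (mm)
- collar (a point): Centre of the outer lid's collar: 29 above the skirt's foot, 12 above the cap's top face, 12 below the collar's top. With both lids seated on the tin, heights above the tin's rim are: cap's top face 6, this point 18, collar's top 30, post's top 60.5. (mm)
- valve_center (a point): Bystander: half-way up a loose radio valve, black base with a glass bulb, 52 across, 112 high, standing on the desk. (mm)
- plug_center (a point): Bystander: centre of a loose round metal cable plug, 73 long, 19 across, lying on the desk. (mm)
- driver_grip (a point): Bystander: handle of a loose screwdriver lying on the desk. (mm)
- ball0_center (a point): Centre of a loose polished (slippery) steel ball, 16 across, 17 g. All four lie in the tray between the scoop's mouth and the -x end wall at the start. (mm)
- ball1_center (a point): Centre of a loose polished (slippery) steel ball, 16 across, 17 g. All four lie in the tray between the scoop's mouth and the -x end wall at the start. (mm)
- ball2_center (a point): Centre of a loose polished (slippery) steel ball, 16 across, 17 g. All four lie in the tray between the scoop's mouth and the -x end wall at the start. (mm)
- ball3_center (a point): Centre of a loose polished (slippery) steel ball, 16 across, 17 g. All four lie in the tray between the scoop's mouth and the -x end wall at the start. (mm)
- ball0: The same ball as ball0_center. (mm)
- ball1: The same ball as ball1_center. (mm)
- ball2: The same ball as ball2_center. (mm)
- ball3: The same ball as ball3_center. (mm)

How it is judged:
By the outcome, as a careful person would: the job done as asked, in the order asked, and still so for the second after the job is handed in, while the arm keeps its last pose, push and grip.
It also fails if it takes over 72 s, if anything falls off the work surface, if the arm or the gripper's body presses on something with over 40 N, if the wrist force passes 120 N, or if a joint passes its speed limit or range.

ROBOT

A 6-joint arm with a two-finger parallel gripper is mounted at the origin on the work surface. World frame = base frame: x ahead of the robot, y to its left, z up, the work surface at z = 0. Lengths are in m, angles in rad, forces in N, time in s.
With the tool pointing down it reaches from about 0.275 to 0.75 m from the base axis. Payload 10.2 kg.
Tool frame: the origin (TCP) lies at the very end of the fingers, on their centre line; the grasp point (between the pads) lies 19 mm behind it; z points along the fingers, y is the line along which they close (so a half turn about z gives the same grasp; the last joint's range is limited). The gripper opens to 85 mm and grips with 20 to 120 N. Pads are 22 mm wide; open, the fingers measure 114 mm over their backs; the gripper's body (76 mm by 85 mm) begins 54 mm behind the grasp point. The pads swing forward as they close: fully open they stand 13 mm farther back than shut.
Start: joints at [-1.395, 0.313, 1.498, -0, 1.331, -0.223], TCP at [0.204, -0.484, 0.231] pointing down, gripper open.
Joint ranges: [-2.94, 2.94], [-0.97, 2.17], [0.19, 2.56], [-1.23, 4.37], [0.02, 3.11], [-2.88, 2.88]. Speed limits (rad/s): [2.39, 2.39, 3.01, 3.14, 3.14, 3.14].

INTERFACE

Orientations are given as a rotation vector (axis times angle).
In Python, from bench import arm, eoat, readout, imaging gives the robot as it stands. Calls block until the motion is done:
- arm.move_ptp(position, orientation): joint-space move of the TCP to a pose.
- arm.line_to(position, ori=None, v=0.15): straight line of the TCP; ori=None keeps the orientation; v is the mean speed in m/s.
- arm.move_j(angles): joint-space move.
- eoat.gripper_to(opening, grip_force=None): opening from 0.0 (shut) to 1.0 (fully open); grip_force is the grip in N (None keeps the last); returns when the fingers have stopped.
- arm.sleep(seconds).
- arm.ik(position, orientation): joint angles nearest the present ones, or None.
- readout.get_obs(): the state.
- imaging.snapshot(name): name is "scene" or "top" or "wrist"; returns a dict with "color" (400x640x3 uint8, red, green, blue), "z_map" (400x640 float32, m along the optical axis (not along the pixel's ray), 0 where there is no reading), "K" (3x3 intrinsics, pixels), "distortion" ([k1, k2, p1, p2, k3] as OpenCV has them; the pictures are not rectified), "extrinsics" (4x4, takes a point from camera to world coordinates); the wrist camera has in their place "tool_from_camera" (4x4, takes a point from camera to tool coordinates, whose origin is the TCP and whose axes are the flange's). Camera axes: x right, y up, looking along -z (the intrinsics and any distortion apply to the point x, -y, -z); pixel columns grow to the right and rows downward; lengths in m; the calibration is good to about 2 mm. A picture is of the moment at which its call begins: read the wrist's pose just before it.
A pose or a line that the arm cannot do raises arm.Unreachable and nothing moves.
- arm.sign_off(): hands the job in; it is judged then, once.
Trained networks look in a picture, given as the dict that the camera call returned (one of the last four; its "shot" number tells which), for a name from the list of things; names that differ only in an ending like _2 or _b are one class to them, and where a whole thing is asked for, a point or a joint stands for the part that bears it (a point fixed in the world has none). Each returns a list of dicts, best first, with "p" (0 to 1); they miss things now and then, are a little off and sometimes report something else, mostly with a low value. They report only what shows in the picture. A call takes as long as a camera call.
- imaging.recognise(picture, thing): "extent" ([centre column, centre row, width, height] in pixels, round what is visible of it).
- imaging.pinpoint(picture, thing): "pixel" ([column, row] in pixels: a listed point, or the origin of a listed thing).
The state is a dict: "t": time; "joint_pos": joint angles; "joint_velocities": joint speeds; "effort": joint torques, N m; "eef_pos": TCP position; "ee_rot": TCP orientation; "ft_force": force on the tool from outside, world axes, zero at the start; "torque": the same for the moment, N m; "opening": opening from 0.0 (shut) to 1.0 (fully open); "finger_force": force on a finger pad.
Only numpy, scipy, OpenCV 4.12 (cv2) and the standard library are available. Lean on these libraries where they do the work, as an engineer would, in place of code of your own. Each camera call takes 0.05 s, during which the arm holds its last target. There are 200 camera calls.

## Working session

There is one attempt and no reset: what is moved stays moved. The work goes in short steps, each a Python script; the robot and the scene stay as the last script left them, time stands still between calls to the robot, and variables do not carry over. Pictures are saved under pics/ and viewed, at most 10 in all, crops included, and the job is handed in when it is done.

```bash
mkdir -p pics; ls; cat > h.py <<'E'
import numpy as np, cv2
from scipy.spatial.transform import Rotation as R
from bench import arm, eoat, readout, imaging
def snap(name, save=None):
    o=readout.get_obs(); p=imaging.snapshot(name)
    if name=="wrist":
        T=np.eye(4); T[:3,:3]=R.from_rotvec(o["ee_rot"]).as_matrix(); T[:3,3]=o["eef_pos"]
        p["X"]=T@np.array(p["tool_from_camera"])
    else: p["X"]=np.array(p["extrinsics"])
    if save: cv2.imwrite("pics/"+save,p["color"][:,:,::-1])
    return p
def ray(p,px):
    u=cv2.undistortPoints(np.array([[px]],float),np.array(p["K"]),np.array(p["distortion"]))[0,0]
    d=p["X"][:3,:3]@np.array([u[0],-u[1],-1.]); return p["X"][:3,3],d
def at_z(p,px,z):
    o,d=ray(p,px); return o+d*(z-o[2])/d[2]
def depthpt(p,px):
    o,d=ray(p,px); c,r=int(round(px[0])),int(round(px[1]))
    z=p["z_map"][max(r-1,0):r+2,max(c-1,0):c+2]; z=z[z>0]
    return o+d*np.median(z) if z.size else None
def tri(obs):
    A=np.zeros((3,3));b=np.zeros(3)
    for p,px in obs:
        o,d=ray(p,px); d=d/np.linalg.norm(d); M=np.eye(3)-np.outer(d,d); A+=M;b+=M@o
    x=np.linalg.solve(A,b)
    res=[np.linalg.norm((np.eye(3)-np.outer(d/np.linalg.norm(d),d/np.linalg.norm(d)))@(x-o)) for o,d in [ray(p,px) for p,px in obs]]
    return x,max(res)
def down(yaw):  # tool pointing down, tool y axis along world angle yaw
    y=np.array([np.cos(yaw),np.sin(yaw),0]); z=np.array([0,0,-1.]); x=np.cross(y,z)
    return R.from_matrix(np.c_[x,y,z])
E
cat > look.py <<'E'
from h import *
np.set_printoptions(precision=4,suppress=True)
P={n:snap(n,n+"0.png") for n in("scene","top")}
for t in "tray tray_end scoop_grip scoop tin tin_mouth inner_lid post outer_lid collar valve_center plug_center driver_grip ball0_center".split():
    obs=[]
    for n,p in P.items():
        r=imaging.pinpoint(p,t)
        if t.startswith("ball"): print(n,[(np.round(q["pixel"]),round(q["p"],2),at_z(p,q["pixel"],.014)) for q in r[:6]])
        elif r: obs.append((p,r[0]["pixel"])); print(t,n,np.round(r[0]["pixel"],1),round(r[0]["p"],2),depthpt(p,r[0]["pixel"]),len(r))
    if len(obs)==2: print("   TRI",*tri(obs))
print(readout.get_obs())
E
python3 look.py
```

```text
pics
tray scene [311.9 206.4] 0.56 [ 0.5537 -0.0063  0.0079] 2
tray top [336.2 222.5] 0.84 [ 0.5503 -0.0068  0.008 ] 1
   TRI [ 0.5504 -0.0071  0.0054] 0.0003117724367502076
tray_end scene [314.6 186.1] 0.9 [ 0.4673 -0.0304  0.0068] 1
tray_end top [348.9 265.6] 0.71 [ 0.4652 -0.0342  0.0067] 2
   TRI [ 0.4645 -0.033   0.0045] 0.0014490983119051241
scoop_grip scene [307.3 203.7] 0.76 [0.6268 0.0097 0.0681] 1
scoop_grip top [331.5 184.9] 0.79 [0.6187 0.0037 0.0907] 1
   TRI [0.6204 0.0055 0.0629] 0.0016607806352322415
scoop scene [309.  210.6] 0.81 [0.612  0.0081 0.0392] 1
scoop top [335.8 209.2] 0.6 [ 0.5768 -0.0054  0.0085] 2
   TRI [ 0.5767 -0.0052  0.0117] 0.00016275277717191453
tin scene [407.6 228.4] 0.86 [0.5963 0.2238 0.0364] 1
tin top [340.  257.1] 0.75 [ 0.4827 -0.0159  0.0193] 3
   TRI [ 0.4666  0.0978 -0.0686] 0.11535776056174582
tin_mouth scene [411.7 203.6] 0.89 [0.5039 0.2167 0.0373] 1
tin_mouth top [218.7 220.5] 0.56 [0.5478 0.2312 0.0061] 2
   TRI [0.5477 0.2174 0.066 ] 0.0028446296292750197
inner_lid top [459.4 232.8] 0.61 [ 0.537  -0.2424  0.0403] 1
post scene [216.9
[... 971 characters left out ...]
.0454  0.0242] 1
   TRI [ 0.7558 -0.0417  0.0006] 0.005342007807430441
scene [(array([306., 187.]), 0.57, array([ 0.4894, -0.0466,  0.014 ]))]
top [(array([357., 256.]), 0.51, array([ 0.4854, -0.0501,  0.014 ]))]
{'t': 1.5, 'joint_pos': array([-1.3954,  0.3129,  1.4977,  0.    ,  1.331 , -0.2234]), 'joint_velocities': array([-0.0003, -0.0017, -0.0003,  0.0006,  0.0002, -0.0017]), 'effort': array([ -0.0003, -41.2165, -25.99  ,  -0.0002,   0.0005,   0.    ]), 'eef_pos': array([ 0.2039, -0.4838,  0.2313]), 'ee_rot': array([-3.0793, -0.6222, -0.0001]), 'ft_force': array([-0.5358, -1.3965, -0.7325]), 'torque': array([-0.0098, -0.0112, -0.0121]), 'finger_force': 0.0, 'opening': 1.0013027840955513}
```

View pics/top0.png

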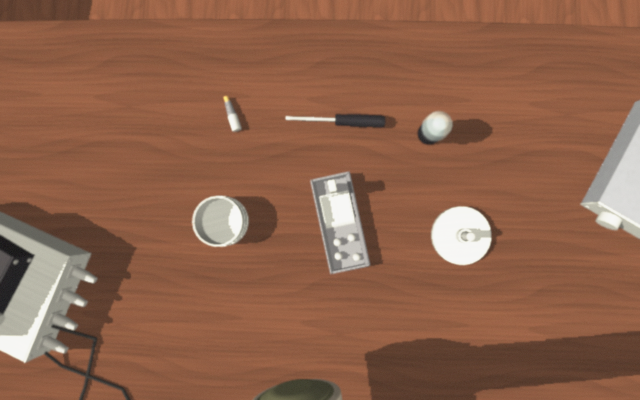

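View pics/scene0.png

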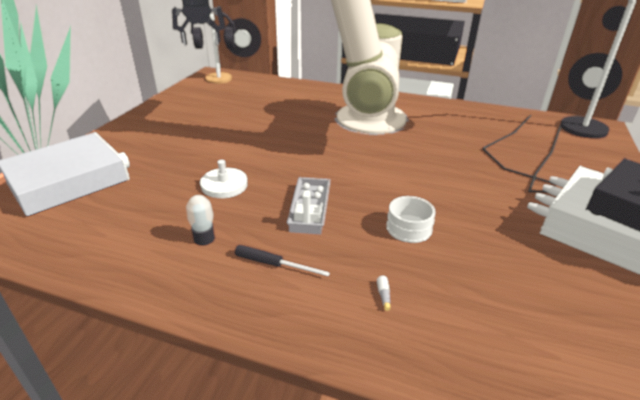

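```bash
cat > look2.py <<'E'
from h import *
np.set_printoptions(precision=4,suppress=True)
def view(tag,pts,things):
    P=[]
    for i,(p,yaw) in enumerate(pts):
        o=[down(yaw+k*np.pi) for k in(0,1)]
        j=[arm.ik(p,a.as_rotvec()) for a in o]; q=readout.get_obs()["joint_pos"]
        k=min((k for k in(0,1) if j[k] is not None),key=lambda k:abs(j[k][5]-0*q[5]))
        arm.move_ptp(p,o[k].as_rotvec()); P.append(snap("wrist",f"{tag}{i}.png"))
        print(tag,"j6",j[k][5], "cam",P[-1]["X"][:3,3])
    for t in things:
        obs=[]
        for p in P:
            r=imaging.pinpoint(p,t)
            if r:
                obs.append((p,r[0]["pixel"])); print(t,np.round(r[0]["pixel"]),round(r[0]["p"],2),depthpt(p,r[0]["pixel"]))
        if len(obs)==2: print("   TRI",*tri(obs))
    return P
view("lid",[((.50,-.24,.27),1.57),((.55,-.28,.27),1.57)],["post","collar","outer_lid"])
view("tray",[((.50,-.03,.27),1.57+.29),((.56,-.01,.27),1.57+.29)],["tray","tray_end","scoop_grip","scoop"])
view("tin",[((.50,.20,.27),1.57),((.55,.23,.27),1.57)],["tin_mouth","tin"])
print(readout.get_obs()["t"])
E
python3 look2.py; python3 -c "
import cv2,numpy as np
cv2.imwrite('pics/m1.png',cv2.resize(np.vstack([np.hstack([cv2.imread(f'pics/{t}{i}.png') for i in (0,1)]) for t in('lid','tray','tin')]),(768,720))[:,:])
a=np.vstack([np.hstack([cv2.imread(f'pics/{t}{i}.png') for i in (0,1)]) for t in('lid','tray','tin')]);cv2.imwrite('pics/m1.png',cv2.resize(a,(640,600),interpolation=cv2.INTER_AREA))"
```

```text
lid j6 0.9128104180071439 cam [ 0.5839 -0.2408  0.4131]
lid j6 0.9111248480799876 cam [ 0.6342 -0.2813  0.4122]
post [330. 146.] 0.66 [ 0.5347 -0.2529  0.0706]
post [299. 184.] 0.59 [ 0.5369 -0.2542  0.0708]
   TRI [ 0.5329 -0.2532  0.0571] 0.00021798577208972743
collar [332. 142.] 0.79 [ 0.5386 -0.2556  0.0701]
collar [304. 177.] 0.72 [ 0.5392 -0.2597  0.044 ]
   TRI [ 0.531  -0.258   0.0123] 0.00011123564651053763
outer_lid [331. 141.] 0.68 [ 0.5396 -0.2535  0.0697]
outer_lid [305. 176.] 0.61 [ 0.5385 -0.26    0.038 ]
   TRI [ 0.5302 -0.257   0.0024] 0.0011987242282926937
tray j6 0.9873436502103203 cam [ 0.5812 -0.0069  0.4133]
tray j6 1.0545700614224813 cam [0.6417 0.0132 0.4121]
tray [318. 123.] 0.86 [ 0.5545 -0.0115  0.0084]
tray [321. 167.] 0.83 [ 0.5559 -0.0129  0.0088]
   TRI [ 0.5545 -0.0124  0.0034] 0.0009495645284517425
tray_end [315. 186.] 0.67 [ 0.4652 -0.0331  0.0074]
tray_end [318. 225.] 0.8 [ 0.4654 -0.0359  0.0075]
   TRI [ 0.4673 -0.034   0.0129] 0.001301816069391234
scoop_grip [322.  67.] 0.73 [0.615  0.0013 0.0907]
scoop_grip [320. 121.] 0.8 [0.6229 0.0076 0.0903]
   TRI [0.6202 0.0047 0.0364] 0.0020510835437901383
scoop [321. 102.] 0.65 [ 0.5826 -0.0076  0.0086]
scoop [318. 148.] 0.9 [ 0.5817 -0.0014  0.0082]
   TRI [ 0.5819 -0.0046  0.0048] 0.0031314115562424524
tin j6 -1.407172314583046 cam [0.416  0.2    0.4133]
tin j6 -1.3702613562755441 cam [0.4665 0.2303 0.4125]
tin_mouth [335. 204.] 0.82 [0.5632 0.2227 0.0056]
tin_mouth [313. 166.] 0.65 [0.5543 0.2196 0.0056]
   TRI [0.5429 0.2203 0.0605] 0.0008575075795399015
tin [332. 190.] 0.95 [0.5401 0.2168 0.0056]
tin [313. 163.] 0.84 [0.5496 0.2194 0.0052]
   TRI [ 0.5641  0.2187 -0.0702] 0.0015796083685637242
8.3083
```

View pics/m1.png

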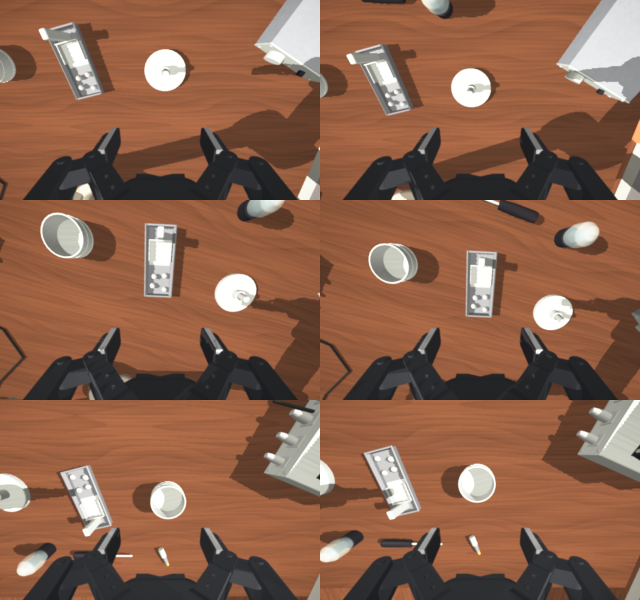

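```bash
cat >> h.py <<'E'
def cloud(p):
    v,u=np.mgrid[0:400,0:640]; px=np.c_[u.ravel(),v.ravel()].astype(float); z=p["z_map"].ravel(); ok=z>0
    n=cv2.undistortPoints(px[ok][:,None],np.array(p["K"]),np.array(p["distortion"]))[:,0]
    c=np.c_[n[:,0],-n[:,1],-np.ones(len(n))]*z[ok,None]
    return c@p["X"][:3,:3].T+p["X"][:3,3]
def near(c,xy,r,z0,z1):
    return c[(np.hypot(*(c[:,:2]-xy).T)<r)&(c[:,2]>z0)&(c[:,2]<z1)]
def mec(c): 
    (x,y),r=cv2.minEnclosingCircle(c[:,:2].astype(np.float32)); return np.array([x,y,r,np.median(c[:,2]),len(c)])
E
cat > fit.py <<'E'
from h import *
np.set_printoptions(precision=4,suppress=True)
def fit(p,n):
    c=cloud(p)
    for nm,xy,r,a,b in(("tinrim",(.547,.218),.06,.050,.062),("cap",(.535,-.256),.07,.012,.025),("collar",(.535,-.256),.03,.036,.047),("post",(.535,-.256),.03,.064,.08),("handle",(.62,.004),.03,.084,.097)):
        q=near(c,xy,r,a,b)
        if len(q)>5: print(n,nm,mec(q),"mean",q.mean(0))
    q=near(c,(.55,-.009),.105,.022,.031)
    if len(q)>20:
        (cx,cy),s,a=cv2.minAreaRect((q[:,:2]*1000).astype(np.float32)); print(n,"trayrim",cx,cy,s,a,np.median(q[:,2]))
    q=near(c,(.55,-.009),.1,.0185,.0225); print(n,"balls?",len(q))
p=snap("wrist"); fit(p,"w-tin")
arm.move_ptp((.48,-.03,.27),down(1.57+.29).as_rotvec()); p=snap("wrist","tr_a.png"); fit(p,"w-tray")
for t in("ball0","ball1"):
    print([(np.round(q["pixel"]),round(q["p"],2),at_z(p,q["pixel"],.014)) for q in imaging.pinpoint(p,t)])
arm.move_ptp((.46,-.25,.27),down(1.57).as_rotvec()); p=snap("wrist"); fit(p,"w-lid")
fit(snap("top"),"top")
E
python3 fit.py
```

```text
w-tin tinrim [  0.5476   0.2213   0.048    0.0552 621.    ] mean [0.5482 0.2215 0.0548]
w-tin cap [   0.5408   -0.2251    0.0479    0.0177 1095.    ] mean [ 0.543  -0.2124  0.0173]
w-tin handle [  0.6176   0.0026   0.0117   0.09   214.    ] mean [0.6168 0.004  0.0893]
w-tin trayrim 551.5501708984375 -14.077072143554688 (187.9893035888672, 82.38317108154297) 13.812326431274414 0.02615677555377005
w-tin balls? 900
w-tray tinrim [  0.5468   0.2204   0.0484   0.0543 664.    ] mean [0.5463 0.2208 0.0538]
w-tray cap [   0.5315   -0.2545    0.0575    0.0177 4596.    ] mean [ 0.5277 -0.2521  0.0177]
w-tray collar [  0.5318  -0.255    0.0143   0.041  215.    ] mean [ 0.5289 -0.2505  0.0408]
w-tray post [  0.5315  -0.255    0.0086   0.0702 159.    ] mean [ 0.5309 -0.2535  0.0696]
w-tray handle [  0.6176   0.002    0.0117   0.09   157.    ] mean [0.6158 0.0022 0.0895]
w-tray trayrim 551.358642578125 -13.445480346679688 (188.5420379638672, 79.36894226074219) 13.675084114074707 0.025887902921678918
w-tray balls? 795
[(array([310., 163.]), 0.67, array([ 0.4828, -0.0447,  0.014 ])), (array([328., 1
[... 903 characters left out ...]
 551.4937133789062 -13.612030029296875 (188.82740783691406, 79.96778106689453) 13.73660945892334 0.025686559703009815
w-lid balls? 835
top tinrim [  0.5483   0.2214   0.0485   0.0546 276.    ] mean [0.5489 0.2216 0.0545]
top cap [   0.5322   -0.2541    0.0579    0.0169 2432.    ] mean [ 0.5318 -0.2534  0.0169]
top collar [ 0.5318 -0.2529  0.014   0.0409 83.    ] mean [ 0.5325 -0.2487  0.0406]
top post [ 0.5319 -0.254   0.0086  0.0693 66.    ] mean [ 0.5321 -0.253   0.0691]
top handle [ 0.6188  0.0028  0.0118  0.0896 91.    ] mean [0.6186 0.0028 0.0895]
top trayrim 551.837158203125 -13.403434753417969 (188.56431579589844, 79.46703338623047) 13.74972915649414 0.02556615903954912
top balls? 377
```

```bash
cat >> h.py <<'E'
TR=np.array([.5515,-.0135,0]); YAW=np.radians(13.74); TIN=np.array([.5475,.2210,0])
def spose(G,yaw,pitch,k):   # grip point, scoop yaw, mouth-up pitch (deg), half-turn flag
    y=np.array([-np.sin(yaw),np.cos(yaw),0])
    r=R.from_rotvec(np.radians(pitch)*y)*down(yaw+np.pi/2+k*np.pi)
    return np.asarray(G)+.019*r.as_matrix()[:,2], r.as_rotvec()
def tp(x,y,z): # tray frame to world
    c,s=np.cos(YAW),np.sin(YAW); return TR+np.array([c*x-s*y,s*x+c*y,z])
E
cat > s1.py <<'E'
from h import *
np.set_printoptions(precision=4,suppress=True)
G=tp(.0683,-.0007,.064)
for k in(0,1):
    print(k,arm.ik(*spose(G,YAW,0,k)),[ (round(np.degrees(w)),pt,arm.ik(*spose(TIN+[0,0,.165],w,pt,k))) for w in (YAW,YAW+.3) for pt in(12,-50)])
E
python3 s1.py
```

```text
0 [-0.186   0.7046  1.3986 -0.      1.0384 -1.9966] [(14, 12, array([ 0.1896,  0.6381,  1.2407, -0.0105,  1.4719, -1.6188])), (14, -50, array([0.1606, 0.3109, 2.0205, 2.3571, 0.086 , 2.3024])), (31, 12, array([ 0.2126,  0.6379,  1.241 , -0.0673,  1.4615, -1.884 ])), (31, -50, array([0.0296, 0.3118, 2.0192, 1.5568, 0.3835, 2.8114]))]
1 [-0.186   0.7046  1.3986 -0.      1.0384  1.145 ] [(14, 12, array([ 0.1896,  0.6381,  1.2407, -0.0105,  1.4719,  1.5227])), (14, -50, array([ 0.1606,  0.3109,  2.0205,  2.3571,  0.086 , -0.8392])), (31, 12, array([ 0.2126,  0.6379,  1.241 , -0.0673,  1.4615,  1.2576])), (31, -50, array([ 0.0296,  0.3118,  2.0192,  1.5568,  0.3835, -0.3302]))]
```

```bash
cat > s1.py <<'E'
from h import *
np.set_printoptions(precision=2,suppress=True)
for k in(0,1):
  for d in(-180,-120,-90,-60,60,90,120):
    w=YAW+np.radians(d); print(k,d,*[arm.ik(*spose(TIN+[0,0,.165],w,pt,k)) for pt in(12,-25,-55)])
E
python3 s1.py
```

```text
0 -180 [0.18 0.44 1.57 0.02 0.93 1.5 ] [ 0.19  0.77  1.06 -0.02  1.75  1.53] [ 0.2   1.09  0.65 -0.05  2.36  1.51]
0 -120 [0.11 0.48 1.51 0.22 1.09 0.29] [ 0.33  0.69  1.19 -0.35  1.52  0.67] [ 0.43  0.93  0.96 -0.71  1.91  0.71]
0 -90 [ 0.1   0.52  1.43  0.22  1.22 -0.22] [ 0.35  0.6   1.35 -0.45  1.27  0.27] [ 0.5   0.76  1.29 -0.92  1.49  0.54]
0 -60 [ 0.12  0.58  1.34  0.17  1.35 -0.69] [ 0.34  0.49  1.53 -0.48  0.99 -0.18] [ 0.5   0.58  1.63 -1.17  1.04  0.44]
0 60 [ 0.26  0.6   1.3  -0.18  1.35 -2.55] None [-0.17  0.49  1.8   1.14  1.11  2.57]
0 90 None [0.01 0.54 1.45 0.44 1.28 2.76] [-0.14  0.66  1.48  0.87  1.52  2.47]
0 120 [ 0.26  0.5   1.47 -0.21  1.08  2.73] [0.05 0.64 1.28 0.33 1.52 2.36] [-0.05  0.84  1.14  0.63  1.9   2.3 ]
1 -180 [ 0.18  0.44  1.57  0.02  0.93 -1.64] [ 0.19  0.77  1.06 -0.02  1.75 -1.62] [ 0.2   1.09  0.65 -0.05  2.36 -1.63]
1 -120 [ 0.11  0.48  1.51  0.22  1.09 -2.85] [ 0.33  0.69  1.19 -0.35  1.52 -2.47] [ 0.43  0.93  0.96 -0.71  1.91 -2.43]
1 -90 None [ 0.35  0.6   1.35 -0.45  1.27 -2.87] [ 0.5   0.76  1.29 -0.92  1.49 -2.6 ]
1 -60 [0.12 0.58 1.34 0.17 1.35 2.45] None [ 0.5   0.58  1.63 -1.17  1.04 -2.7 ]
1 60 [ 0.26  0.6   1.3  -0.18  1.35  0.59] [0.02 0.44 1.61 0.5  1.01 0.05] [-0.17  0.49  1.8   1.14  1.11 -0.57]
1 90 [ 0.27  0.55  1.38 -0.22  1.22  0.11] [ 0.01  0.54  1.45  0.44  1.28 -0.38] [-0.14  0.66  1.48  0.87  1.52 -0.67]
1 120 [ 0.26  0.5   1.47 -0.21  1.08 -0.41] [ 0.05  0.64  1.28  0.33  1.52 -0.78] [-0.05  0.84  1.14  0.63  1.9  -0.84]
```

```bash
cat > s2.py <<'E'
from h import *
np.set_printoptions(precision=4,suppress=True)
def ob(m):
    o=readout.get_obs(); print(m,round(o["t"],2),o["eef_pos"],o["ft_force"],"open",round(o["opening"],3),o["finger_force"])
g=lambda x,z,pt=0,y=-.0007: spose(tp(x,y,z),YAW,pt,1)
p,r=g(.0683,.14); arm.move_ptp(p,r)
arm.line_to(g(.0683,.064)[0]); ob("at")
eoat.gripper_to(0.0,70); ob("grip")
z=.0635
arm.line_to(g(.0683,z)[0]); ob("press")
arm.line_to(g(.030,z,0,-.0003)[0],v=.1); ob("a")
arm.line_to(g(0,z,0,0)[0],v=.06); ob("b")
arm.line_to(g(-.0125,z,0,0)[0],v=.04); ob("c")
x=-.0125
while x>-.019:
    x-=.001; arm.line_to(g(x,z,0,0)[0],v=.03); o=readout.get_obs(); f=o["ft_force"]@np.array([np.cos(YAW),np.sin(YAW),0]); print(round(x,4),f)
    if f>8: break
ob("d"); snap("wrist","sc_w.png"); snap("scene","sc_s.png"); snap("top","sc_t.png")
w=cv2.imread("pics/sc_w.png"); t=cv2.imread("pics/sc_t.png")[170:300,270:410]; s=cv2.imread("pics/sc_s.png")[140:260,250:380]
cv2.imwrite("pics/m2.png",np.vstack([cv2.resize(w,(500,312)),np.hstack([cv2.resize(t,(250,250)),cv2.resize(s,(250,250))])]))
E
python3 s2.py
```

```text
at 14.08 [0.6186 0.0019 0.0459] [-0.2158  0.009   1.0283] open 0.998 0.0
grip 14.73 [0.6181 0.002  0.0452] [ 0.44   -0.3842  0.9551] open 0.155 68.10976266860962
press 14.98 [0.6182 0.002  0.0452] [-2.1453  0.1123  5.4128] open 0.156 69.07556891441345
a 15.52 [ 0.5803 -0.0069  0.0451] [-6.5239 -1.3782 10.6783] open 0.152 69.59575653076172
b 16.17 [ 0.552  -0.0137  0.0451] [-1.6812  0.3832  9.3098] open 0.155 69.14234519004822
c 16.62 [ 0.5401 -0.0167  0.0451] [-0.8028  0.2881  8.2819] open 0.154 69.10611033439636
-0.0135 3.8840748279329804
-0.0145 3.8494399790405076
-0.0155 3.486910574903537
-0.0165 4.706821675574154
-0.0175 6.5036945047293315
-0.0185 9.777522110102678
d 18.12 [ 0.536  -0.0178  0.0455] [9.3488 2.9315 3.8564] open 0.155 68.74743103981018
```

View pics/m2.png

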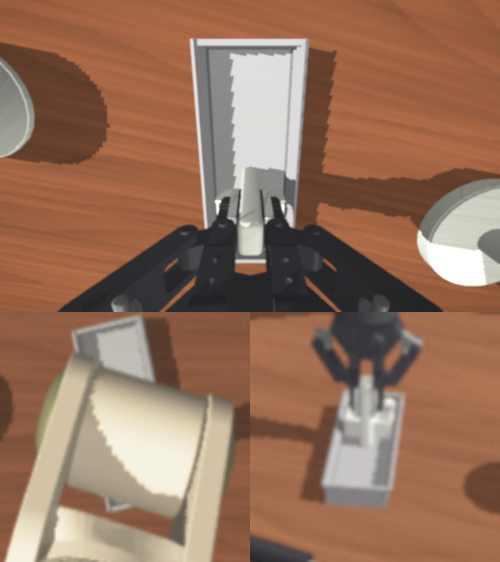

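```bash
cat > s3.py <<'E'
from h import *
np.set_printoptions(precision=4,suppress=True)
g=lambda x,z,pt=0: spose(tp(x,0,z),YAW,pt,1)
x0=-.0152
for th in(3,6,9,12,15):
    t=np.radians(th); dx=.075*(np.cos(t)-1)+.056*np.sin(t); dz=.056*(np.cos(t)-1)+.011*np.sin(t)
    p,r=g(x0+dx+.0002,.064+dz+.001,th); arm.line_to(p,r,v=.03)
print(readout.get_obs()["ft_force"])
arm.line_to(p+[0,0,.14],v=.15)
o=readout.get_obs(); print(o["t"],o["ft_force"],o["opening"],o["finger_force"],o["joint_pos"])
snap("wrist","l_w.png"); snap("scene","l_s.png"); snap("top","l_t.png")
w=cv2.imread("pics/l_w.png"); t=cv2.imread("pics/l_t.png")[170:300,270:410]; s=cv2.imread("pics/l_s.png")[110:240,250:380]
cv2.imwrite("pics/m3.png",np.vstack([cv2.resize(w,(600,312)),np.hstack([cv2.resize(t,(280,280)),cv2.resize(s,(320,280))])]))
E
python3 s3.py
```

```text
[-0.5758 -1.2664 -2.4597]
20.7 [ 0.119   0.7027 -1.7416] 0.1516184637710748 68.64919066429138 [-0.1921  0.5371  1.3078 -0.1085  1.5371  1.1556]
```

View pics/m3.png

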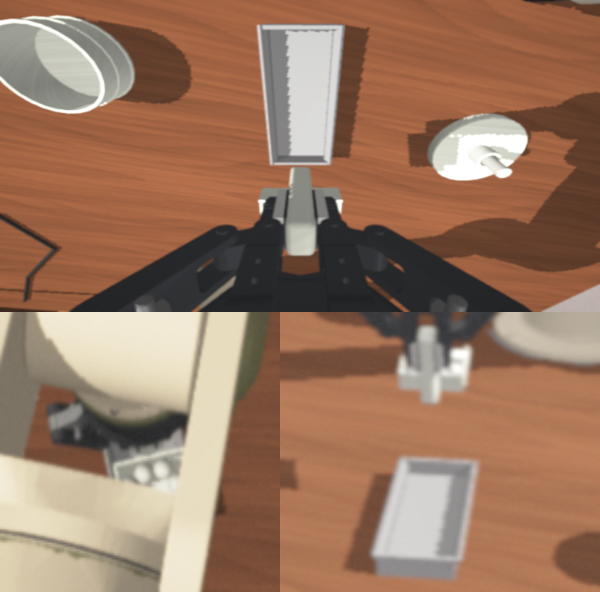

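```bash
cat > s4.py <<'E'
from h import *
np.set_printoptions(precision=4,suppress=True)
W=YAW+np.pi/2; sx=np.array([np.cos(W),np.sin(W),0])
def pour(mz,pt,off=.015):
    t=np.radians(pt); x,z=-.075,-.056
    rel=(x*np.cos(t)+z*np.sin(t))*sx+np.array([0,0,-x*np.sin(t)+z*np.cos(t)])
    return spose(TIN+off*sx+[0,0,mz]-rel,W,pt,1)
p,r=pour(.13,15); print(p)
arm.line_to(*pour(.13,15),v=.12)
print(readout.get_obs()["t"],readout.get_obs()["joint_pos"])
arm.line_to(*pour(.10,0),v=.08)
arm.line_to(*pour(.068,-22),v=.08)
arm.line_to(*pour(.068,-40),v=.05)
arm.line_to(*pour(.068,-58),v=.08)
arm.sleep(.6)
o=readout.get_obs(); print(o["t"],o["ft_force"],o["opening"])
snap("wrist","p_w.png"); snap("scene","p_s.png"); snap("top","p_t.png")
w=cv2.imread("pics/p_w.png"); t=cv2.imread("pics/p_t.png")[150:290,150:370]; s=cv2.imread("pics/p_s.png")[110:290,300:480]
cv2.imwrite("pics/m4.png",np.vstack([cv2.resize(w,(600,312)),np.hstack([cv2.resize(t,(320,280)),cv2.resize(s,(280,280))])]))
E
python3 s4.py
```

```text
[0.5245 0.3152 0.1463]
23.7833 [ 0.4561  0.6314  1.2609 -0.2643  1.3157  0.2924]
26.475 [-0.1371 -0.1851 -0.9623] 0.15213764682985836
```

View pics/m4.png

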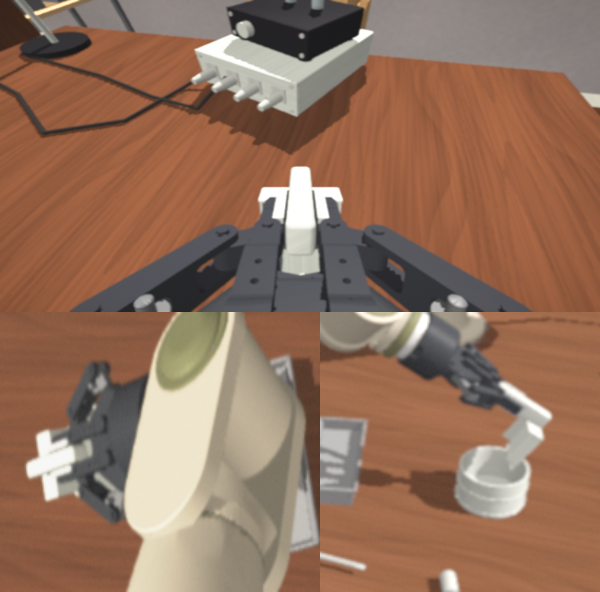

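```bash
cat > s5.py <<'E'
from h import *
np.set_printoptions(precision=4,suppress=True)
W=YAW+np.pi/2
o=readout.get_obs(); 
arm.line_to(o["eef_pos"]+[0,0,.04],v=.15)
g=lambda x,z,pt=0: spose(tp(x,-.0002,z),YAW,pt,1)
p,r=spose(TIN+[0,.06,.20],W,0,1); arm.line_to(p,r,v=.15)
p,r=g(.066,.13); arm.line_to(p,r,v=.2)
snap("wrist","r_w.png")
arm.line_to(g(.066,.09)[0],v=.15)
for z in np.arange(.084,.0619,-.002):
    arm.line_to(g(.066,z)[0],v=.08); o=readout.get_obs(); print(round(z,4),o["ft_force"])
    if o["ft_force"][2]>3: break
eoat.gripper_to(.75); print(readout.get_obs()["eef_pos"])
arm.line_to(g(.066,.16)[0],v=.2)
q,r2=spose(TIN+[-.03,-.05,.29],YAW,0,1); arm.line_to(q,r2,v=.25)
p=snap("wrist","f_w.png"); t=snap("top","f_t.png"); print(readout.get_obs()["t"])
for n,c in(("w",cloud(p)),("t",cloud(t))):
  for nm,xy,a,b in(("handle",(.618,.002),.084,.097),("post",(.5317,-.2543),.064,.08),("tin",TIN[:2],.05,.06)):
    m=near(c,xy,.06 if nm=="tin" else .03,a,b)
    if len(m)>5: print(n,nm,mec(m))
for n,x in(("w",p),("t",t)): print([(np.round(q["pixel"]),round(q["p"],2)) for q in imaging.pinpoint(x,"ball0")])
w=cv2.imread("pics/f_w.png"); w2=cv2.imread("pics/r_w.png"); t=cv2.imread("pics/f_t.png")[150:290,180:380]
cv2.imwrite("pics/m5.png",np.vstack([cv2.resize(w,(500,312)),np.hstack([cv2.resize(t,(280,200)),cv2.resize(w2,(220,200))])]))
E
python3 s5.py
```

```text
0.084 [ 0.2843  0.6348 -0.8451]
0.082 [ 0.2964  0.6294 -1.1312]
0.08 [ 0.1067 -0.2738 -1.3026]
0.078 [ 0.3723  0.8048 -1.6032]
0.076 [ 0.2338  0.2378 -0.6374]
0.074 [ 0.2401  0.035  -1.9212]
0.072 [-0.6127 -0.3763 -1.4584]
0.07 [-0.0611 -0.7938 -0.7492]
0.068 [ 0.4439  0.2153 -0.6532]
0.066 [ 0.4403 -0.6622 -1.6769]
0.064 [0.9384 0.9614 2.4329]
0.062 [-3.7277  1.6188 16.648 ]
[0.6156 0.002  0.0428]
35.75
w handle [  0.6172   0.0026   0.0115   0.0903 281.    ]
w post [  0.5332  -0.254    0.0104   0.0704 166.    ]
w tin [  0.5485   0.2207   0.048    0.0553 680.    ]
t handle [ 0.6171  0.0021  0.0113  0.0894 90.    ]
t post [ 0.5322 -0.2536  0.0083  0.0695 63.    ]
t tin [  0.5487   0.2214   0.0484   0.0547 135.    ]
[(array([303., 150.]), 0.68), (array([287., 139.]), 0.62), (array([299., 134.]), 0.54), (array([312., 121.]), 0.5), (array([320., 133.]), 0.44)]
[(array([337., 210.]), 0.62), (array([243., 214.]), 0.58), (array([231., 215.]), 0.44)]
```

View pics/m5.png

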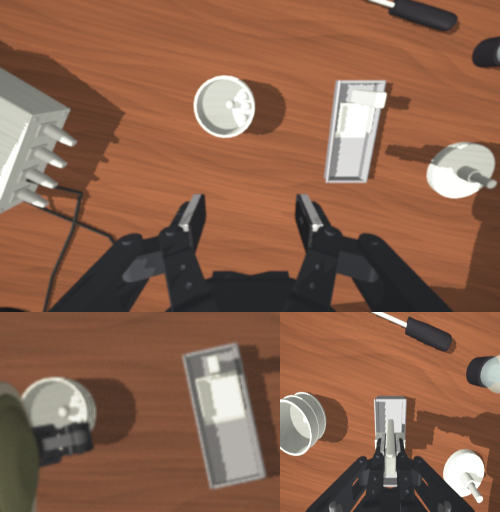

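```bash
cat > s6.py <<'E'
from h import *
np.set_printoptions(precision=4,suppress=True)
def ob(m):
    o=readout.get_obs(); print(m,round(o["t"],2),o["eef_pos"],o["ft_force"],"open",round(o["opening"],3),round(o["finger_force"],1)); return o
ori=down(np.pi/2+YAW+np.pi).as_rotvec()
L=np.array([.5320,-.2541,0]); T=np.array([.5480,.2211,0])
arm.move_ptp(L+[0,0,.13],ori); arm.line_to(L+[0,0,.0450],v=.12); ob("at")
eoat.gripper_to(0.0,90); ob("grip")
arm.line_to(L+[0,0,.06],v=.08); ob("lift")
arm.line_to(L+[0,0,.21],v=.25); o=ob("up")
s=snap("scene","lu.png")
arm.line_to(T+[0,0,.21],v=.25)
arm.line_to(T+[0,0,.135],v=.15); ob("over")
s=snap("scene","ov_s.png"); w=snap("wrist","ov_w.png")
a=cv2.imread("pics/ov_s.png")[100:280,300:500]; b=cv2.imread("pics/lu.png")[80:260,120:320]
cv2.imwrite("pics/m6.png",np.vstack([np.hstack([cv2.resize(b,(300,270)),cv2.resize(a,(300,270))]),cv2.resize(cv2.imread("pics/ov_w.png"),(600,320))]))
E
python3 s6.py
```

```text
at 38.35 [ 0.5324 -0.2543  0.0458] [0.1066 0.2667 0.6236] open 0.746 0.0
grip 38.88 [ 0.5323 -0.2544  0.0456] [-0.8041 -0.8735  5.3653] open 0.155 87.9
lift 39.22 [ 0.532  -0.2541  0.0602] [ 0.5394  0.3359 -2.8616] open 0.152 88.2
up 39.97 [ 0.5314 -0.2536  0.2081] [-0.5557  0.4283 -4.0864] open 0.155 88.4
over 42.72 [0.5486 0.221  0.136 ] [ 0.0575 -0.7133 -2.8648] open 0.151 88.2
```

View pics/m6.png

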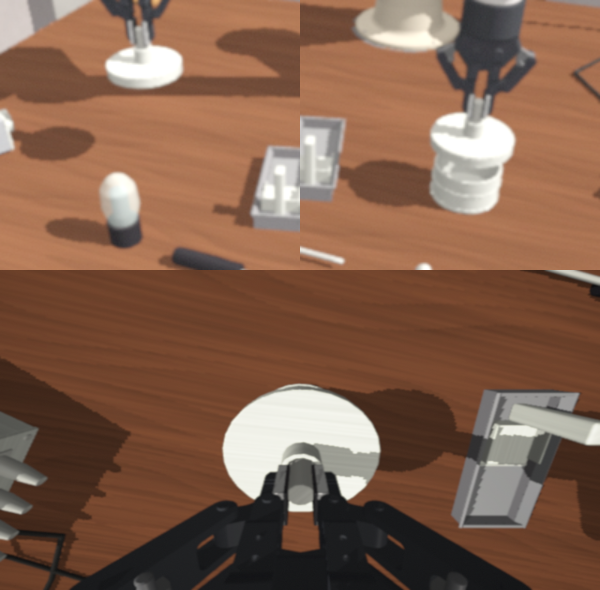

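```bash
cat > s7.py <<'E'
from h import *
np.set_printoptions(precision=4,suppress=True)
def ob(m):
    o=readout.get_obs(); print(m,round(o["t"],2),o["eef_pos"],o["ft_force"],"open",round(o["opening"],3),round(o["finger_force"],1)); return o
T=np.array([.5478,.2210,0])
arm.line_to(T+[0,0,.106],v=.1); ob("pre")
for z in np.arange(.103,.0855,-.0015):
    arm.line_to(T+[0,0,z],v=.05); o=ob(round(z,4))
    if o["ft_force"][2]>6: break
E
python3 s7.py
```

```text
pre 43.26 [0.548  0.221  0.1064] [-0.7078 -0.6711 -2.9024] open 0.15 88.2
0.103 43.51 [0.5479 0.2211 0.1033] [-0.9917 -0.6181 -3.7523] open 0.15 88.2
0.1015 43.76 [0.5478 0.221  0.1015] [-0.1181  0.0852 -3.172 ] open 0.156 88.2
0.1 44.01 [0.5477 0.221  0.0999] [ 0.8096 -0.1996 -3.6356] open 0.152 88.2
0.0985 44.26 [0.5478 0.221  0.0984] [-0.0567 -0.3515 -3.5215] open 0.154 88.2
0.097 44.51 [0.5477 0.221  0.0969] [ 0.8954 -0.0769 -2.8876] open 0.156 88.2
0.0955 44.76 [0.5477 0.221  0.0954] [-0.5674  0.1978 -3.823 ] open 0.155 88.2
0.094 45.01 [0.5477 0.221  0.0939] [ 0.2705  0.5943 -2.4388] open 0.156 88.2
0.0925 45.26 [0.5478 0.221  0.0924] [-0.3336 -0.2792 -2.835 ] open 0.149 88.2
0.091 45.51 [0.548  0.221  0.0911] [ 0.3407 -1.0167 -2.2535] open 0.155 88.9
0.0895 45.76 [0.548  0.221  0.0911] [-3.8544 -1.1888 10.7261] open 0.152 90.3
```

```bash
cat > s8.py <<'E'
from h import *
np.set_printoptions(precision=4,suppress=True)
T=np.array([.5478,.2210,0])
arm.line_to(T+[0,0,.091],v=.05)
eoat.gripper_to(.75); print(readout.get_obs()["eef_pos"])
arm.line_to(T+[0,0,.15],v=.15); arm.line_to(T+[-.08,0,.25],v=.25)
for n,p in(("w",snap("wrist")),("t",snap("top"))):
  c=cloud(p)
  for nm,r,a,b in(("cap",.07,.055,.068),("collar",.03,.078,.092),("post",.03,.108,.123)):
    m=near(c,T[:2],r,a,b)
    if len(m)>5:
        A=np.c_[m[:,:2]-T[:2],np.ones(len(m))]; print(n,nm,mec(m),"slope",np.linalg.lstsq(A,m[:,2],rcond=None)[0])
print(readout.get_obs()["t"])
E
python3 s8.py
```

```text
[0.5478 0.221  0.091 ]
w cap [   0.5487    0.2201    0.0569    0.0616 7936.    ] slope [ 0.0001 -0.0012  0.0616]
w collar [  0.5485   0.2202   0.014    0.0854 267.    ] slope [-0.0007 -0.0249  0.085 ]
w post [  0.5482   0.2208   0.0079   0.1159 226.    ] slope [-0.0093 -0.0578  0.1158]
t cap [   0.5487    0.2208    0.0572    0.0612 2569.    ] slope [-0.0001  0.0015  0.0612]
t collar [ 0.5485  0.2207  0.0137  0.0843 86.    ] slope [0.0146 0.0423 0.0843]
t post [ 0.5484  0.2212  0.0082  0.1152 67.    ] slope [0.0182 0.1229 0.115 ]
47.85
```

```bash
cat > s9.py <<'E'
from h import *
np.set_printoptions(precision=4,suppress=True)
def ob(m):
    o=readout.get_obs(); print(m,round(o["t"],2),o["eef_pos"],o["ft_force"],"open",round(o["opening"],3),round(o["finger_force"],1)); return o
C=np.array([.5484,.2207,0])
arm.line_to(C+[0,0,.15],v=.25); arm.line_to(C+[0,0,.0665],v=.12); o=ob("at")
for z in (.065,.064):
    if o["ft_force"][2]<2: arm.line_to(C+[0,0,z],v=.05); o=ob(z)
eoat.gripper_to(0.0,60); o=ob("grip")
e=o["eef_pos"]
arm.line_to(e+[0,0,.008],v=.03); ob("lift")
arm.line_to(e+[0,0,.135],v=.12); arm.sleep(.3); ob("up")
snap("wrist","e_w.png"); S=snap("scene","e_s.png"); t=snap("top","e_t.png")
for n,c in(("s",cloud(S)),("t",cloud(t))):
  for nm,r,a,b in(("flange",.06,.053,.062),("cap",.075,.185,.21),("post",.02,.105,.123)):
    m=near(c,C[:2],r,a,b)
    if len(m)>5:
        A=np.c_[m[:,:2]-C[:2],np.ones(len(m))]; print(n,nm,mec(m),"slope",np.linalg.lstsq(A,m[:,2],rcond=None)[0])
a=cv2.imread("pics/e_s.png")[90:270,300:500]
cv2.imwrite("pics/m7.png",np.vstack([cv2.resize(a,(400,360),interpolation=cv2.INTER_CUBIC),cv2.resize(cv2.imread("pics/e_w.png"),(400,240))]))
E
python3 s9.py
```

```text
at 49.37 [0.5489 0.2208 0.0675] [0.3401 0.1262 1.2046] open 0.754 0.0
0.065 49.62 [0.5485 0.2207 0.0654] [-0.1615 -0.5622  0.0569] open 0.752 0.0
0.064 49.87 [0.5484 0.2207 0.064 ] [-0.8342 -0.4973 -0.0114] open 0.75 0.0
grip 50.3 [0.5486 0.2207 0.0643] [-0.7885 -0.5933  3.0048] open 0.301 59.3
lift 50.73 [0.5485 0.2207 0.0723] [ 1.3293 -0.555  -2.066 ] open 0.3 59.0
up 52.23 [0.5485 0.2207 0.1991] [-0.4842 -0.1791 -1.9534] open 0.297 59.0
s flange [  0.5492   0.2207   0.0505   0.058  895.    ] slope [-0.0117 -0.0027  0.058 ]
s cap [   0.5502    0.2214    0.0585    0.1957 1270.    ] slope [-0.0622 -0.0039  0.1968]
s post [ 0.5507  0.2204  0.008   0.1135 52.    ] slope [-0.3847  0.0192  0.1142]
t flange [  0.5485   0.2125   0.0467   0.0581 466.    ] slope [-0.001   0.007   0.0583]
t cap [   0.5486    0.2206    0.057     0.1959 2211.    ] slope [-0.0033  0.0171  0.196 ]
```

View pics/m7.png

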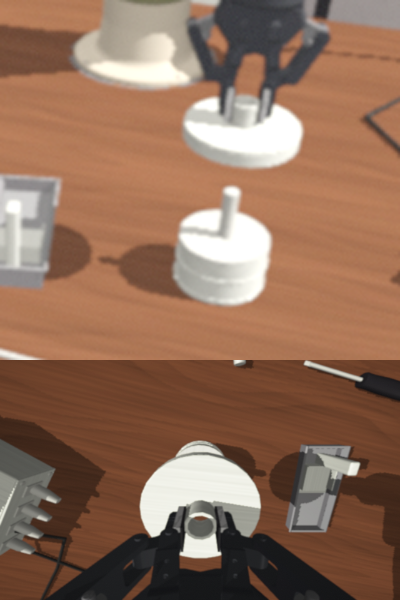

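The scene picture shows the outer lid (240,130) held level, well clear of the post top (230,190), with the inner lid seated on the tin. The flange sits at z = 58 mm, as expected, and the scoop is standing in its tray.

```bash
python3 -c "
from h import *
print(arm.sign_off())"
```

```text
the job is handed in; nothing more can be done
None
```

The job is handed in at about 52 s: the balls are in the tin (a camera check found all four), the scoop is back in its tray, the inner lid is seated, and the outer lid is held level with its skirt about 6 cm above the post.

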